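Register the marked bar and hold the microscope over its code

ROBOT

A 6-joint arm with a two-finger parallel gripper is mounted at the origin on the work surface. World frame = base frame: x ahead of the robot, y to its left, z up, the work surface at z = 0. Lengths are in m, angles in rad, forces in N, time in s.
With the tool pointing down it reaches from about 0.425 to 0.95 m from the base axis. Payload 3.5 kg.
Tool frame: the origin (TCP) lies on the centre line of the jaws, within the pads' length; the fingertips stand 14 mm ahead of it and the grasp point (between the pads) lies 5 mm behind it (ctrl.finger_overhang is the distance from the TCP to the fingertips, in m); z points along the fingers, y is the line along which they close (so a half turn about z gives the same grasp; the last joint's range is limited). The gripper opens to 85 mm and grips with 20 to 120 N. Pads are 22 mm wide; open, the fingers measure 114 mm over their backs; the gripper's body (76 mm by 85 mm) begins 54 mm behind the grasp point. The pads swing forward as they close: fully open they stand 13 mm farther back than shut.
Start: joints at [1.018, 0.286, 1.577, -0, 1.279, -0.15], TCP at [0.265, 0.621, 0.245] pointing down, gripper open.
Joint ranges: [-2.77, 2.77], [-0.9, 2.22], [0.21, 2.48], [-1.53, 4.67], [0.24, 2.81], [-2.84, 2.84]. Speed limits (rad/s): [2.79, 2.79, 3.14, 3.14, 3.14, 3.14].

INTERFACE

Orientations are given as a unit quaternion [x, y, z, w].
In Python, from plant import ctrl gives the robot as it stands.
- The arm moves only by the tool send_rows, never from a script. Its argument "moves" is text: rows parted by semicolons, each of 7 numbers parted by spaces: the turn, a rotation vector about the tool's x, y, z in units of 360 degrees (1.0 is 360 degrees), then the shift along the tool's x, y, z in units of 20 cm (1.0 is 20 cm), then the gripper's target within -1 to 1 (fully open at 1, half-way at 0, shut at -1). A call has 1 to 12 rows; each row is the pose to reach, as a shift and turn from the pose commanded when the call began, along the tool's axes at that moment, turning the shorter way round; what a row does not reach only later rows make up. A row lasts 1/8 s, in which the tool goes at most 62.5 mm and 10.7 degrees, less where a joint would pass 70% of its speed; a pose out of reach is approached as far as the arm can. A call with a number of a shift or a turn outside -1 to 1 is refused whole. A call with a gripper value outside its range is refused whole. The fingers move at their own pace and stop on an object; "newtons" is the grip in N (left out, the last holds). Time passes only in rows, so rows that repeat a pose let the fingers close. It gives the time, the measured TCP pose, the force, the opening and the grip force at its end, in the units of the state.
- ctrl.get_state(): the state, without advancing time (a new reading comes with each control period).
- ctrl.read_camera(name): name is "scene" or "top" or "wrist"; returns a dict with "image" (400x640x3 uint8, red, green, blue), "fovy" (degrees; the focal length in pixels is half the picture's height over the tangent of half this angle, whatever the lens; pixels are square), "cx", "cy" (the principal point, pixels), "distortion" ([k1, k2, p1, p2, k3] as OpenCV has them; the pictures are not rectified), "extrinsics" (4x4, takes a point from camera to world coordinates). Camera axes: x right, y up, looking along -z (the intrinsics and any distortion apply to the point x, -y, -z); pixel columns grow to the right and rows downward; lengths in m; the calibration is good to about 2 mm. A picture is of the moment at which its call begins. There is no depth.
- ctrl.sign_off(): hands the job in; it is judged then, once.
The state is a dict: "time": time; "qpos": joint angles; "dq": joint speeds; "joint_efforts": joint torques, N m; "eef_pos": TCP position; "tcp_rot": TCP orientation; "contact_force": force on the tool from outside, world axes, zero at the start; "wrist_torque": the same for the moment, N m; "opening": opening from 0.0 (shut) to 1.0 (fully open); "finger_force": force on a finger pad.
Only numpy, scipy, OpenCV 4.12 (cv2) and the standard library are available. Lean on these libraries where they do the work, as an engineer would, in place of code of your own. Each camera call takes 0.05 s, during which the arm holds its last target. There are 200 camera calls.

TASK

The red bar lies loose on the hole plate of the laser marking bench: push it snug and square into the corner formed by the two dark stop bars. Then draw the hand microscope out of its sloping blue holder, turn it upright with the lens down, and finish while still holding it, motionless, with the lens centred over the black code square on the bar and about 60 mm above it. Do not touch the bar with the microscope, keep the bar registered, and leave the other loose things on the bench where they are.

Things in the scene. Friction and masses are not known exactly. Their poses are not given: they have to be found in the camera images.
- fixture: aluminium hole plate fixed to the bench, 180 (x) x 240 (y) x 12 mm, with two dark steel stop bars 14 mm high on it. Origin: centre of its underside, at bench level; z up; x points away from the robot to within 0.3 rad. It is on the left or the right, the holder on the other side. Registered in the corner of the stops, the bar has its centre at x = +15, y = +15 mm
- long_stop (a point): foot of the long stop's working face at mid-length, on the plate's top: plate x = +30, y = +30, z = 12 mm. Plate axes. The face looks to the plate's -x and is 120 mm long along y; a long side of the bar goes against it
- end_stop (a point): foot of the end stop's working face at mid-length, on the plate's top: plate x = -20, y = +70, z = 12 mm. Plate axes. The face looks to the plate's -y and is 100 mm long along x; the code end of the bar goes against it
- bar_center (a point): loose red bar blank, 30 (x) x 110 (y) x 20 mm high, 0.13 to 0.25 kg, flat on the plate (underside 12 mm above the bench). The point is its centre, half-way up; y along its length towards the code end, z up. It starts some 15 to 60 mm short of each stop, up to 0.2 rad askew to the plate, its +y end towards the end stop
- bar_code (a point): centre of the black code square (18 mm) on the top of the red bar, 30 mm from the bar's centre along its +y and 10 mm above it; same axes as the bar
- holder_seat (a point): centre of the inner floor of a blue square socket, 30 mm above the bench, in the holder's axes: z up, x level, the way the socket leans (away from the robot to within 0.35 rad). Socket axis tilted 0.70 rad from vertical towards +x; inside 34 x 34 mm, 55 mm deep, walls 4 mm, open at the upper end. Fixed grey base 10 mm thick, 90 mm wide, from 40 mm behind the seat to 110 mm ahead
- scope_center (a point): centre of a loose straight hand microscope, 150 mm long, 0.12 to 0.2 kg: orange flat-sided body 30 x 30 mm, black nose of 26 mm diameter and 22 mm length at the lens end. z along it from lens to top (points up when upright, lens down); y level at the start. It stands lens first on the socket's floor with 2 mm play to each side, leaning with it; the upper 95 mm stick out
- scope_grip (a point): good place to pinch the microscope, across its y (30 mm): on its axis, 110 mm from the lens and 40 mm from the top; same axes. Straight travel of 65 mm or more along its own z frees it from the socket
- scope_lens (a point): centre of the lens face, the lower end of the microscope, 75 mm from its centre along -z; same axes as the microscope
- plain_bar_mid (a point): centre of a plain steel bar, 110 (x) x 30 (y) x 20 mm, loose on the bench, to be left alone
- pot_mid (a point): centre of a clear plastic pot, 56 mm across, 40 mm high, loose, to be left alone
- tape_mid (a point): centre of a yellow tape roll lying flat, 90 mm across, 25 mm high, loose, to be left alone
- driver_mid (a point): a screwdriver lying on the bench, about 200 mm long, its own x along it, the point about its middle, loose, to be left alone
- bottle_mid (a point): centre of a white bottle standing at the left side, 60 mm across, 150 mm high, loose, to be left alone
Not all that is in view belongs to the job. What is shaped like the part that bears holder_seat but green is not meant. Leave any yellow look-alike of the part that bears bar_center alone.

How it is judged:
On the way, in this order (a step that is already met when the one before it is completed fails the run):
1. the red bar is snug and square against both stops (x of bar_center in the frame of fixture between 0.012 and 0.018 m and y of bar_center in the frame of fixture between 0.012 and 0.018 m and z of bar_center in the frame of fixture below 0.025 m and angle between the y axis of bar_center and the y axis of fixture, either way round below 0.035 rad), for 0.2 s.
2. the microscope is drawn clear out of its holder, in the gripper (distance between scope_lens and holder_seat above 0.08 m and contact force between the fingers and scope above 1 N), for 0.2 s.
At the end, for the whole second after the job is handed in: The bar touches both stops to within 3 mm, lies flat and is square to them within 0.035 rad; the microscope is held by the fingers only, still, upright lens-down within 0.15 rad, its lens within 15 mm of the code's centre seen from above and 40 to 85 mm above the bar's top (all of step 1 and all of step 2 and contact force between scope and holder below 0.1 N and contact force between scope and fixture below 0.1 N and contact force between scope and bar below 0.1 N and horizontal distance between scope_lens and bar_code below 0.015 m and z of scope_lens in the frame of fixture between 0.072 and 0.117 m and angle between scope_center's own z axis and vertical below 0.15 rad and linear speed of scope below 0.02 m/s and angular speed of scope below 0.1 rad/s); the arm keeps its last pose, push and grip.
It fails at once if the microscope touches the bar (contact force between scope and bar above 1 N).
It fails at once if another loose thing on the bench is shifted by more than 25 mm (distance of any of plain_bar_mid, pot_mid, tape_mid, driver_mid, bottle_mid from where it was at the start of the episode above 0.025 m).
It also fails if it takes over 72 s, if anything falls off the work surface, if the arm or the gripper's body presses on something with over 40 N, if the wrist force passes 120 N, or if a joint passes its speed limit or range.

## Working session

There is one attempt and no reset: what is moved stays moved. The work goes in short steps, Python scripts to look and compute and a tool call to move; the robot and the scene stay as the last step left them, time stands still between calls to the robot, and variables do not carry over. Pictures are saved under pics/ and viewed, at most 10 in all, crops included, and the job is handed in when it is done.

Besides the shell and the picture viewer there is one more tool, called after "Request:" in YAML: its name, and indented under it one key for each argument. send_rows: Moves the arm, as the interface text tells. Its arguments: {"type":"object","properties":{"moves":{"type":"string"},"newtons":{"type":"number"}},"required":["moves"]}

```bash
mkdir -p pics; ls; python3 - <<'E'
from plant import ctrl
import cv2,pickle
for n in("scene","top"):
    c=ctrl.read_camera(n);cv2.imwrite(f"pics/{n}0.png",c["image"][:,:,::-1]);pickle.dump(c,open(f"{n}0.pkl","wb"))
    print(n,c["fovy"],c["cx"],c["cy"],c["distortion"],c["extrinsics"])
print(ctrl.get_state())
E
```

```text
pics
scene 57.291847624805534 317.34970260020947 199.2796244468806 [-0.05515619  0.          0.          0.          0.        ] [[-0.85402036 -0.34183318  0.39217254  0.97072349]
 [ 0.52021963 -0.5677315   0.63800665  0.70484684]
 [ 0.00455686  0.74888652  0.66268259  0.77228793]
 [ 0.          0.          0.          1.        ]]
top 56.47779317189658 315.4196629977168 195.86379051595728 [-0.06514109  0.          0.          0.          0.        ] [[-0.00703141  0.99212256 -0.12507349  0.43635762]
 [-0.99986849 -0.00880334 -0.01362007  0.05321395]
 [-0.01461385  0.12496128  0.99205399  1.1076928 ]
 [ 0.          0.          0.          1.        ]]
{'time': 0.1, 'qpos': array([ 1.01799766e+00,  2.87119452e-01,  1.57804742e+00,  7.38209976e-06,
        1.27862027e+00, -1.49988593e-01]), 'dq': array([-0.00199103, -0.00130832, -0.00195138, -0.00150169,  0.00371787,
       -0.00134859]), 'joint_efforts': array([ 6.31667535e-04, -4.07295156e+01, -2.93698204e+01, -1.24840235e-04,
        3.39051672e-03,  2.33157131e-06]), 'eef_pos': array([0.26426217, 0.62049538, 0.24404812]), 'tcp_rot': array([ 2.00047088e-01,  9.79785670e-01, -1.02897869e-03, -3.80995880e-04]), 'contact_force': array([ 0.20036637, -0.10214048, -0.34669005]), 'wrist_torque': array([-0.01915449,  0.02350693,  0.00053071]), 'finger_force': 0.0, 'opening': 1.0025012560699844}
```

View pics/top0.png

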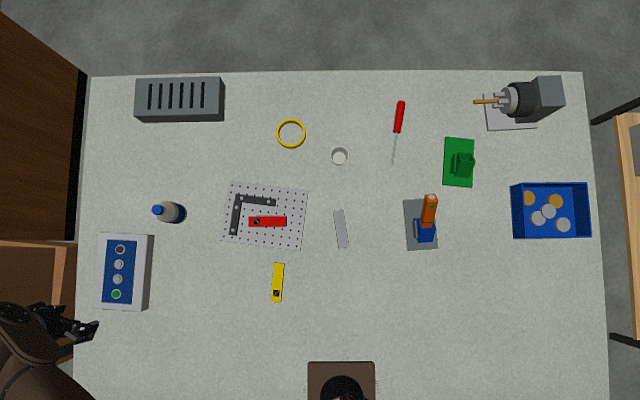

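View pics/scene0.png

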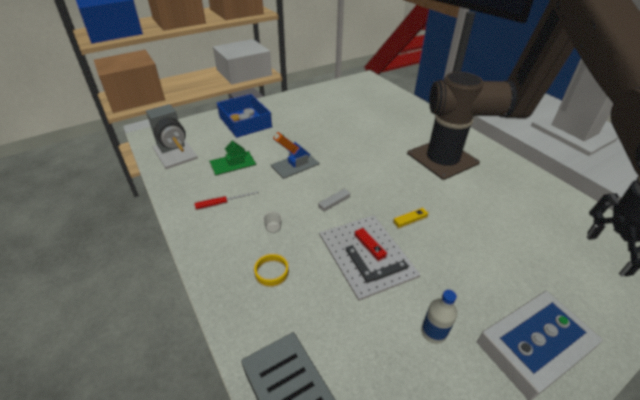

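The top view shows the plate at about (264,215) with the bar at (268,222). The L of stops has its corner near (237,198) and the code end points left. The blue holder is at (425,230), with the microscope leaning up-image to (431,196). The yellow bar, the green holder and the rest are lookalikes or loose things.

```bash
cat > h.py <<'E'
import numpy as np,cv2,pickle
from scipy.spatial.transform import Rotation as R
def ray(c,uv):
    f=200/np.tan(np.radians(c["fovy"]/2));K=np.array([[f,0,c["cx"]],[0,f,c["cy"]],[0,0,1]])
    p=cv2.undistortPoints(np.array(uv,float).reshape(-1,1,2),K,np.array(c["distortion"],float))[:,0]
    d=np.c_[p[:,0],-p[:,1],-np.ones(len(p))]@c["extrinsics"][:3,:3].T
    return c["extrinsics"][:3,3],d
def plane(c,uv,z):
    o,d=ray(c,uv);return o+d*((z-o[2])/d[:,2])[:,None]
def proj(c,P):
    f=200/np.tan(np.radians(c["fovy"]/2));K=np.array([[f,0,c["cx"]],[0,f,c["cy"]],[0,0,1]])
    E=np.linalg.inv(c["extrinsics"]);q=np.atleast_2d(P)@E[:3,:3].T+E[:3,3];q[:,1:]*=-1
    return cv2.projectPoints(q,np.zeros(3),np.zeros(3),K,np.array(c["distortion"],float))[0][:,0]
def mask(c,name,roi=None):
    h=cv2.cvtColor(c["image"],cv2.COLOR_RGB2HSV);H,S,V=[h[...,i].astype(int) for i in range(3)]
    m={"red":((H<5)|(H>174))&(S>150)&(V>80),"orange":(H>6)&(H<17)&(S>150)&(V>90),"blue":(H>105)&(H<122)&(S>130)&(V>50),
       "dark":(V<95)&(S<70)}[name].astype(np.uint8)
    if roi:
        k=np.zeros_like(m);x0,y0,x1,y1=roi;k[y0:y1,x0:x1]=1;m*=k
    return m
def big(m):
    cs,_=cv2.findContours(m,cv2.RETR_EXTERNAL,cv2.CHAIN_APPROX_NONE);return max(cs,key=cv2.contourArea)[:,0]
def rect(P): # centre,size,axes angle in world xy
    return cv2.minAreaRect((P[:,:2]*1000).astype(np.float32))
E
python3 - <<'E'
from h import *
t=pickle.load(open("top0.pkl","rb"));s=pickle.load(open("scene0.pkl","rb"))
b=big(mask(t,"red",(230,190,300,250)));print("bar",rect(plane(t,b,.032)))
print("dark",rect(plane(t,big(mask(t,"dark",(215,180,310,250))),.026)), )
o=big(mask(t,"orange",(400,180,460,260)));bl=big(mask(t,"blue",(400,180,460,260)))
print(cv2.minAreaRect(o),cv2.minAreaRect(bl))
print(plane(t,[[228,184],[308,190],[301,249],[220,243],[405,199],[436,199],[438,249],[407,250]],.011))
im=np.hstack([cv2.resize(t["image"][180:255,390:470],None,fx=5,fy=5),cv2.resize(s["image"][120:195,255:335],None,fx=5,fy=5)])
cv2.imwrite("pics/hold.png",im[:,:,::-1])
E
```

```text
bar ((499.8636474609375, 210.15231323242188), (107.52618408203125, 28.97256088256836), 89.59488677978516)
dark ((515.4143676757812, 253.00234985351562), (122.98837280273438, 123.4784164428711), 82.05966186523438)
((428.7692565917969, 210.1538543701172), (13.335895538330078, 33.731971740722656), 11.309932708740234) ((425.2769775390625, 229.21542358398438), (25.055015563964844, 20.093624114990234), 82.87498474121094)
[[ 0.61284889  0.33047681  0.011     ]
 [ 0.59240448  0.09022563  0.011     ]
 [ 0.41851498  0.11150698  0.011     ]
 [ 0.4370411   0.35062641  0.011     ]
 [ 0.56288962 -0.1973962   0.011     ]
 [ 0.56204977 -0.29003573  0.011     ]
 [ 0.414698   -0.28941496  0.011     ]
 [ 0.4129148  -0.19806304  0.011     ]]
```

View pics/hold.png

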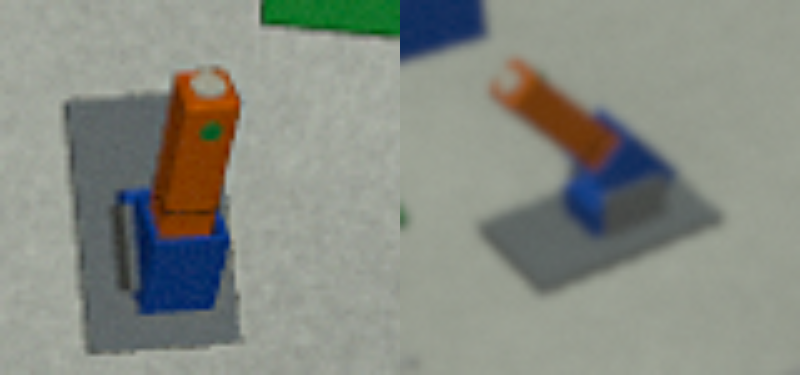

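The crop shows the microscope leaning away from the robot in the blue socket, with its top at about (428,196) in the top view. The grey base's edges run nearly along world x. Next I write a move planner and go above the plate for a close look.

```bash
cat > mv.py <<'E'
# plan(targets): rows (turn/360deg, shift/0.2m) for world poses, relative to the tracked commanded pose
from h import *
import os
def cmd():
    return pickle.load(open("cmd.pkl","rb")) if os.path.exists("cmd.pkl") else (np.array([.265,.621,.245]),R.from_quat([0.200047,0.979786,0,0]))
def down(yaw): # tool pointing down, tool y along world direction yaw+90deg, x = -(dir yaw)
    y=np.array([-np.sin(yaw),np.cos(yaw),0]);z=np.array([0,0,-1.]);return R.from_matrix(np.c_[np.cross(y,z),y,z])
def plan(ts,save=True):
    p0,r0=cmd()
    for p,r in ts:
        r=r0 if r is None else r
        t=(r0.inv()*r).as_rotvec()/2/np.pi;s=r0.inv().apply(np.array(p)-p0)/.2
        print("row",*[f"{v:.4f}" for v in (*t,*s)])
    if save: pickle.dump((np.array(ts[-1][0],float),r),open("cmd.pkl","wb"))
E
python3 - <<'E'
from mv import *
from plant import ctrl
t=pickle.load(open("top0.pkl","rb"))
print(ctrl.finger_overhang)
s=np.array([.454,-.2437,.03]);a=np.array([np.sin(.7),0,np.cos(.7)])
print(proj(t,[s+a*.15,s+a*.055,s]))
plan([([.46,.22,.30],down(-.11))])
E
```

```text
0.014
[[434.22958766 197.52821264]
 [427.38111856 222.50116495]
 [423.76400832 235.5793935 ]]
row 0.0000 0.0000 -0.0466 -1.6829 -1.4623 -0.2750
```

Request:
send_rows:
  moves: "0 0 -0.0466 -0.98 -0.85 -0.16 1;0 0 -0.0466 -0.98 -0.85 -0.16 1;0 0 -0.0466 -0.98 -0.85 -0.16 1;0 0 -0.0466 -0.98 -0.85 -0.16 1;0 0 -0.0466 -0.98 -0.85 -0.16 1;0 0 -0.0466 -0.98 -0.85 -0.16 1"

```text
time: 0.85
eef_pos: [0.3784, 0.3874, 0.2772]
tcp_rot: [0.056, 0.998, 0.0, -0.0]
contact_force: [-0.7, 0.1, 0.5]
opening: 0.997
finger_force: 0.0
```

```bash
python3 - <<'E'
from mv import *
from plant import ctrl
p0,r0=.265,0
p0,r0=np.array([.265,.621,.245]),R.from_quat([0.200047,0.979786,0,0])
p=p0+r0.apply([-.98*.2,-.85*.2,-.16*.2]);r=r0*R.from_rotvec([0,0,-.0466*2*np.pi])
pickle.dump((p,r),open("cmd.pkl","wb"));s=ctrl.get_state();print(p,r.as_quat(),s["eef_pos"],s["tcp_rot"],s["time"])
plan([([.46,.22,.30],down(-.11))])
E
```

```text
[0.37867148 0.38777308 0.277     ] [0.05498    0.99848746 0.         0.        ] [0.37841582 0.3873671  0.27715531] [ 5.58282320e-02  9.98440346e-01  1.84815949e-04 -2.24155841e-04] 0.85
row 0.0000 0.0000 -0.0000 -0.4963 -0.7891 -0.1150
```

Request:
send_rows:
  moves: "0 0 0 -0.4963 -0.7891 -0.115 1;0 0 0 -0.4963 -0.7891 -0.115 1;0 0 0 -0.4963 -0.7891 -0.115 1;0 0 0 -0.4963 -0.7891 -0.115 1;0 0 0 -0.4963 -0.7891 -0.115 1"

```text
time: 1.48
eef_pos: [0.4591, 0.2212, 0.2997]
tcp_rot: [0.054, 0.999, 0.0, -0.001]
contact_force: [-0.3, -0.3, -0.2]
opening: 0.997
finger_force: 0.0
```

```bash
python3 - <<'E'
from plant import ctrl
import cv2,pickle
c=ctrl.read_camera("wrist");cv2.imwrite("pics/w1.png",c["image"][:,:,::-1]);pickle.dump(c,open("w1.pkl","wb"));print(c["extrinsics"],c["fovy"],ctrl.get_state()["eef_pos"])
E
```

```text
[[ 1.09540041e-01 -9.43253778e-01 -3.13485708e-01  3.79537668e-01]
 [ 9.93981997e-01  1.04227727e-01  3.37100906e-02  2.28619314e-01]
 [ 8.76732347e-04 -3.15291755e-01  9.48994384e-01  4.27956338e-01]
 [ 0.00000000e+00  0.00000000e+00  0.00000000e+00  1.00000000e+00]] 59.40355956497531 [0.45883697 0.22154472 0.29964922]
```

View pics/w1.png

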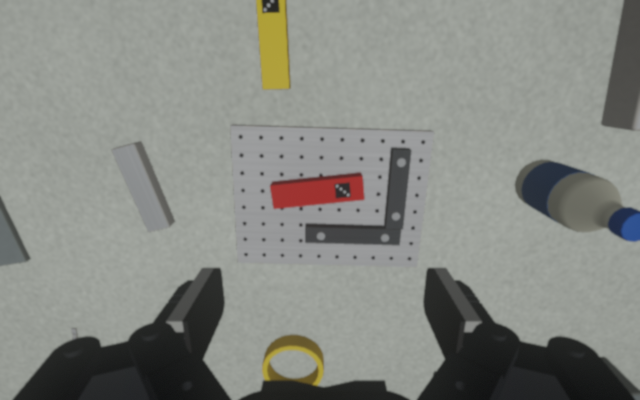

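The wrist view shows the plate corners near (232,124), (433,130), (416,264) and (237,265). The bar is at (317,190) with its code at (343,189). The stops' inner edges are near row 225 and column 388, and seen from here they are the feet of the faces.

```bash
cat > meas.py <<'E'
from mv import *
def fixture(c,long_cols,end_rows,roi):
    m=mask(c,"dark",roi)
    m=cv2.morphologyEx(m,cv2.MORPH_CLOSE,np.ones((3,3)))
    L=[[u,max(0,np.argmax(m[roi[1]:roi[3],u])+roi[1]-.5)] for u in long_cols]
    E=[[np.argmax(m[v,roi[0]:roi[2]])+roi[0]-.5,v] for v in end_rows]
    lp=plane(c,L,.012)[:,:2].astype(np.float32);ep=plane(c,E,.012)[:,:2].astype(np.float32)
    l=cv2.fitLine(lp,cv2.DIST_HUBER,0,.001,.001)[:,0];e=cv2.fitLine(ep,cv2.DIST_HUBER,0,.001,.001)[:,0]
    dl=l[:2]*np.sign(l[1]);de=e[:2]*np.sign(e[0])
    yl=np.arctan2(-dl[0],dl[1]);ye=np.arctan2(de[1],de[0]);yaw=(1.2*yl+ye)/2.2
    X=np.array([np.cos(yaw),np.sin(yaw)]);Y=np.array([-X[1],X[0]])
    org=X*(X@l[2:]-.03)+Y*(Y@e[2:]-.07)
    return org,yaw,yl,ye
def bar(c,roi,org,yaw):
    k=big(mask(c,"red",roi)); X=np.array([np.cos(yaw),np.sin(yaw)]);Y=np.array([-X[1],X[0]])
    r=rect(plane(c,k,.032)); return r
E
python3 - <<'E'
from meas import *
c=pickle.load(open("w1.pkl","rb"))
o,yaw,yl,ye=fixture(c,range(310,380,3),range(155,215,3),(300,140,420,255));print("fix",o,yaw,yl,ye)
P=plane(c,[[232,124],[433,130],[416,264],[237,265]],.012)[:,:2];print(P,P.mean(0))
# bar: top face (brighter red) vs side face
k=mask(c,"red",(260,165,375,215));h=c["image"][...,0]
print(np.unique(h[k>0]//10,return_counts=True))
print(bar(c,(260,165,375,215),o,yaw))
h=c["image"][...,0]; m=(k&(h>150)).astype(np.uint8);m=cv2.morphologyEx(m,cv2.MORPH_CLOSE,np.ones((9,9)))
print(rect(plane(c,big(m),.032)))
E
```

```text
fix [0.42631754 0.26053512] -1.4008942 -1.4523392 -1.3391601
[[0.41199028 0.11810421]
 [0.44462805 0.35097879]
 [0.61916787 0.32643003]
 [0.5944357  0.08942687]] [0.51755548 0.22123498]
(array([10, 11, 12, 13, 14, 15, 16], dtype=uint8), array([  17,   55,   39,   43,   93, 1633,   13]))
((498.34405517578125, 208.1020965576172), (29.339773178100586, 106.47359466552734), 0.24087779223918915)
((499.6404724121094, 208.08444213867188), (106.50952911376953, 26.941242218017578), 89.84705352783203)
```

```bash
sed -i 's/def fixture.*/def fixture(c,long_cols,end_rows,vl,ul):/; s/m=mask(c,"dark",roi)/m=mask(c,"dark")/; s/L=\[.*/L=[[u,np.argmax(m[vl:,u])+vl-.5] for u in long_cols]/; s/E=\[.*/E=[[np.argmax(m[v,ul:])+ul-.5,v] for v in end_rows]/' meas.py
python3 - <<'E'
from meas import *
c=pickle.load(open("w1.pkl","rb"))
print(c["image"][205:250:2,340].max(1),c["image"][180,370:420:2].max(1))
o,yaw,yl,ye=fixture(c,range(312,378,3),range(155,215,3),212,372);print("fix",o,yaw,yl,ye)
X=np.array([np.cos(yaw),np.sin(yaw)]);Y=np.array([-X[1],X[0]]);d=np.array([.4995,.2085])-o;print("bar in plate",X@d,Y@d)
E
```

```text
[153 143 105 128 154 154 155 153 154 135  64  55  68  70  70  69  69  70
  71 113 153 156 156] [155 155 155 155 153 152 155 155 149  91  64  71  71  71  71  71  72  73
  76 128 156 157 157 153 136]
fix [0.5194493 0.2219841] -0.13983637 -0.13833661 -0.14163609
bar in plate -0.017875136577750746 -0.016133037010514883
```

```bash
cat >> mv.py <<'E'
FO,FY=np.array([.5194,.2220]),-.140
def w(x,y,z): # plate x,y (m), world z
    c,s=np.cos(FY),np.sin(FY);return [FO[0]+c*x-s*y,FO[1]+s*x+c*y,z]
E
python3 - <<'E'
from mv import *
print(w(-.062,-.016,.08))
plan([(w(-.062,-.016,.08),down(FY)),(w(-.062,-.016,.03),down(FY))])
plan([(w(-.010,-.016,.03),None)],False)
E
```

```text
[np.float64(0.4557739184005087), np.float64(0.21480821716854046), 0.08]
row 0.0000 0.0000 0.0048 0.0182 -0.0281 1.1000
row 0.0000 0.0000 0.0048 0.0182 -0.0281 1.3500
row 0.0000 0.0000 0.0000 -0.2600 -0.0000 0.0000
```

Request:
send_rows:
  moves: "0 0 0.0048 0.0182 -0.0281 0.95 0.3;0 0 0.0048 0.0182 -0.0281 0.95 0.3;0 0 0.0048 0.0182 -0.0281 0.95 0.3;0 0 0.0048 0.0182 -0.0281 0.95 0.3;0 0 0.0048 0.0182 -0.0281 0.95 0.3"

```text
time: 2.15
eef_pos: [0.4562, 0.2162, 0.1121]
tcp_rot: [0.069, 0.998, 0.0, 0.001]
contact_force: [-0.2, 0.9, 1.6]
opening: 0.651
finger_force: 0.0
```

Request:
send_rows:
  moves: "0 0 0 0 0 0.2 0.3;0 0 0 0 0 0.4 0.3;0 0 0 0 0 0.4 0.3;0 0 0 -0.05 0 0.4 0.3;0 0 0 -0.08 0 0.4 0.3;0 0 0 -0.11 0 0.4 0.3"

```text
time: 2.9
eef_pos: [0.4788, 0.212, 0.0321]
tcp_rot: [0.07, 0.998, 0.001, 0.001]
contact_force: [-1.3, 0.1, 0.8]
opening: 0.652
finger_force: 0.6
```

Request:
send_rows:
  moves: "0 0 0 -0.03 0 0 0.3;0 0 0 -0.06 0 0 0.3;0 0 0 -0.09 0 0 0.3;0 0 0 -0.12 0 0 0.3;0 0 0 -0.14 0 0 0.3;0 0 0 -0.15 0 0 0.3"

```text
time: 3.65
eef_pos: [0.5043, 0.2078, 0.0299]
tcp_rot: [0.07, 0.998, -0.0, -0.004]
contact_force: [-13.2, 1.6, 10.3]
opening: 0.65
finger_force: 6.2
```

```bash
python3 - <<'E'
from plant import ctrl
import cv2,pickle
c=ctrl.read_camera("wrist");cv2.imwrite("pics/w2.png",c["image"][:,:,::-1]);pickle.dump(c,open("w2.pkl","wb"));s=ctrl.get_state();print(s["eef_pos"],s["contact_force"])
E
```

```text
[0.50424546 0.20780778 0.02997177] [-8.43393468  0.36458038  7.04221803]
```

View pics/w2.png

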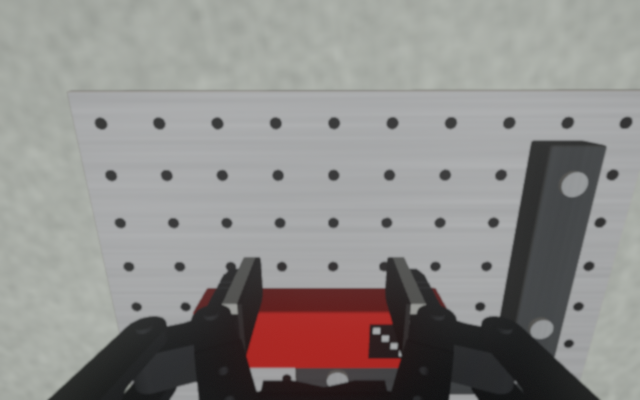

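Request:
send_rows:
  moves: "0 0 0 -0.015 0 0 0.3;0 0 0 -0.015 0 0 0.3;0 0 0 -0.015 0 0 0.3;0 0 0 0.08 0 0 0.3;0 0 0 0.08 0 -0.2 0.3;0 0 0 0.08 0 -0.35 0.3;0 0 0 0.08 0 -0.35 0.3"

```text
time: 4.58
eef_pos: [0.4937, 0.2102, 0.1033]
tcp_rot: [0.07, 0.998, 0.001, 0.004]
contact_force: [-0.9, -0.2, -0.5]
opening: 0.652
finger_force: 0.0
```

```bash
python3 - <<'E'
from mv import *
from plant import ctrl
p,r=cmd();p=p+r.apply([(-.11-.15+.08)*.2,0,(.4-.25-.15-.35)*.2]); 
# commanded z: 0.110 after first (0.3-0.95*.2), minus .4*.2
p[2]=.30-.19-.08+.07
pickle.dump((p,r),open("cmd.pkl","wb"));s=ctrl.get_state();print(p,s["eef_pos"])
plan([(w(.015,-.096,.10),None),(w(.015,-.096,.034),None)])
c=ctrl.read_camera("wrist");pickle.dump(c,open("w3.pkl","wb"))
k=mask(c,"red");a=big(k);print(cv2.boundingRect(a),rect(plane(c,a,.032)))
E
```

```text
[0.49142169 0.20978467 0.1       ] [0.49372647 0.21020246 0.10332595]
row 0.0000 0.0000 0.0000 -0.2050 -0.4000 -0.0000
row 0.0000 0.0000 0.0000 -0.2050 -0.4000 0.3300
(235, 250, 170, 44) ((528.6961059570312, 201.75816345214844), (107.13664245605469, 31.49246597290039), 81.8167953491211)
```

Request:
send_rows:
  moves: "0 0 0 -0.205 -0.42 0 -1;0 0 0 -0.205 -0.42 0 -1;0 0 0 -0.205 -0.42 0 -1;0 0 0 -0.205 -0.42 0.1 -1;0 0 0 -0.205 -0.42 0.3 -1;0 0 0 -0.205 -0.42 0.33 -1;0 0 0 -0.205 -0.42 0.33 -1;0 0 0 -0.205 -0.38 0.33 -1;0 0 0 -0.205 -0.35 0.33 -1;0 0 0 -0.205 -0.32 0.33 -1;0 0 0 -0.205 -0.29 0.33 -1;0 0 0 -0.205 -0.26 0.33 -1"

```text
time: 6.12
eef_pos: [0.5254, 0.1524, 0.0355]
tcp_rot: [0.07, 0.998, -0.0, 0.001]
contact_force: [-0.3, -4.9, 5.6]
opening: -0.003
finger_force: 3.3
```

Request:
send_rows:
  moves: "0 0 0 0 0.02 0 -1;0 0 0 0 0.04 0 -1;0 0 0 0 0.055 0 -1;0 0 0 0 0.065 0 -1;0 0 0 0 0.065 0 -1"

```text
time: 6.75
eef_pos: [0.5272, 0.1653, 0.0355]
tcp_rot: [0.07, 0.998, -0.0, 0.001]
contact_force: [-0.7, -3.7, 5.8]
opening: 0.001
finger_force: 2.9
```

```bash
cat > barpose.py <<'E'
from meas import *
from plant import ctrl
import sys
c=ctrl.read_camera("wrist");pickle.dump(c,open("wl.pkl","wb"));cv2.imwrite("pics/%s.png"%sys.argv[1],c["image"][:,:,::-1])
a=big(mask(c,"red"));r=rect(plane(c,a,.032));print(cv2.boundingRect(a),r)
d=np.array(r[0])/1000-FO;x,y=R.from_rotvec([0,0,-FY]).apply([d[0],d[1],0])[:2]
print("bar plate xy",x,y,"pred code px",proj(c,[w(.015,.045,.032)]))
s=ctrl.get_state();print(s["eef_pos"],s["contact_force"])
E
python3 barpose.py w4
```

```text
(353, 226, 265, 81) ((530.1908569335938, 231.42791748046875), (109.2057876586914, 36.493106842041016), 83.21463775634766)
bar plate xy 0.009369678178653203 0.010841464486326943 pred code px [[559.93953249 278.88632715]]
[0.52723688 0.16533186 0.03547716] [ 0.33510396 -4.34148819  5.81334634]
```

Request:
send_rows:
  moves: "0 0 0 0 0.01 0 -1;0 0 0 0 0.02 0 -1;0 0 0 0 0.02 0 -1"

```text
time: 7.18
eef_pos: [0.5276, 0.1679, 0.0355]
tcp_rot: [0.069, 0.998, -0.002, 0.001]
contact_force: [-1.1, -8.3, 8.2]
opening: 0.001
finger_force: 5.6
```

Request:
send_rows:
  moves: "0 0 0 0 0.01 0 -1;0 0 0 0 0.015 0 -1;0 0 0 0 0.015 0 -1"

```text
time: 7.55
eef_pos: [0.5277, 0.1684, 0.0355]
tcp_rot: [0.068, 0.998, -0.004, -0.0]
contact_force: [-3.5, -18.6, 9.6]
opening: 0.0
finger_force: 10.3
```

Request:
send_rows:
  moves: "0 0 0 0 -0.06 0 -1;0 0 0 0 -0.1 0 -1;0 0 0 0 -0.1 -0.3 -1;0 0 0 0 -0.1 -0.5 -1;0 0 0 0.5 0.3 -0.9 0.3;0 0 0 0.5 0.3 -0.9 0.3;0 0 0 0.5 0.3 -0.9 0.3;0 0 0 0.5 0.3 -0.9 0.3;0 0 0 0.5 0.3 -0.9 0.3"

```text
time: 8.68
eef_pos: [0.4362, 0.2455, 0.2133]
tcp_rot: [0.07, 0.998, -0.0, -0.001]
contact_force: [-0.7, 0.0, 0.0]
opening: 0.65
finger_force: 0.0
```

```bash
python3 - <<'E'
from mv import *
# plate cmd after: x=.015-.1, y=-.048+.06, z=.034+.18
pickle.dump((np.array(w(.015-.1,-.048+.06,.034+.18)),down(FY)),open("cmd.pkl","wb"));print(cmd()[0])
E
python3 barpose.py w5; python3 - <<'E'
from meas import *
c=pickle.load(open("wl.pkl","rb"))
m=mask(c,"dark");print(cv2.minAreaRect(big(m)))
E
```

```text
[0.43690616 0.24574376 0.214     ]
(273, 256, 109, 30) ((532.5816650390625, 234.4107666015625), (107.90868377685547, 31.63072395324707), 83.02703857421875)
bar plate xy 0.011320858551691853 0.01412875020987654 pred code px [[358.10872127 274.01462573]]
[0.43634616 0.24516936 0.21304908] [0.74283472 0.19418952 0.10505981]
((323.5, 293.0), (212.0, 549.0), 90.0)
```

View pics/w5.png

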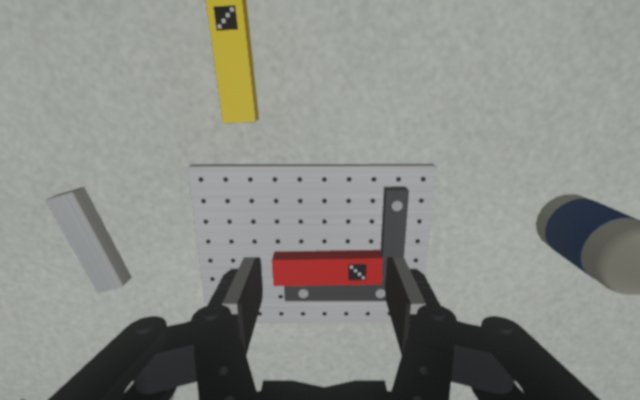

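The red bar sits against both stops, with its code at (357,271) and no visible gap. I push once more towards the long stop to make it firm and square.

```bash
python3 - <<'E'
from mv import *
plan([(w(-.045,.01,.10),None),(w(-.045,.01,.031),None),(w(-.020,.01,.031),None),(w(-.010,.01,.031),None),(w(-.006,.01,.031),None)],False)
E
```

```text
row 0.0000 0.0000 0.0000 -0.2000 -0.0100 0.5700
row 0.0000 0.0000 0.0000 -0.2000 -0.0100 0.9150
row 0.0000 0.0000 0.0000 -0.3250 -0.0100 0.9150
row 0.0000 0.0000 0.0000 -0.3750 -0.0100 0.9150
row 0.0000 0.0000 0.0000 -0.3950 -0.0100 0.9150
```

Request:
send_rows:
  moves: "0 0 0 -0.2 -0.01 0.57 0.2;0 0 0 -0.2 -0.01 0.57 0.2;0 0 0 -0.2 -0.01 0.915 0.2;0 0 0 -0.2 -0.01 0.915 0.2;0 0 0 -0.2 -0.01 0.915 0.2;0 0 0 -0.26 -0.01 0.915 0.2;0 0 0 -0.325 -0.01 0.915 0.2;0 0 0 -0.35 -0.01 0.915 0.2;0 0 0 -0.37 -0.01 0.915 0.2;0 0 0 -0.38 -0.01 0.915 0.2;0 0 0 -0.38 -0.01 0.915 0.2"

```text
time: 10.1
eef_pos: [0.5079, 0.2339, 0.0312]
tcp_rot: [0.07, 0.998, -0.0, -0.005]
contact_force: [-10.8, 3.0, 8.5]
opening: 0.599
finger_force: 5.3
```

Request:
send_rows:
  moves: "0 0 0 -0.015 0 0 0.2;0 0 0 -0.015 0 0 0.2;0 0 0 0.1 0 0 0.2;0 0 0 0.18 0 0 0.2;0 0 0 0.18 0 -0.3 0.2;0 0 0 0.18 0 -0.6 0.2;0 0 0 0.18 0 -0.9 0.2;0 0 0 0.18 0 -0.915 0.2;0 0 0 0.18 0 -0.915 0.2"

```text
time: 11.22
eef_pos: [0.4756, 0.2381, 0.2142]
tcp_rot: [0.07, 0.998, 0.0, 0.0]
contact_force: [-0.5, 0.2, -0.8]
opening: 0.597
finger_force: 0.0
```

```bash
python3 - <<'E'
from mv import *
p,r=cmd();p=p+r.apply([-.2*.2,-.002,0]);pickle.dump((p,r),open("cmd.pkl","wb"));print(p)
E
python3 barpose.py w6
python3 - <<'E'
from mv import *
p,r=cmd();print(p);plan([([.46,.05,.32],down(0)),([.46,-.14,.32],down(0))])
plan([([.43,-.244,.32],None)],True)
E
```

```text
[0.47623571 0.2381816  0.214     ]
(273, 217, 113, 32) ((532.0964965820312, 234.35458374023438), (107.88849639892578, 32.471595764160156), 81.90776824951172)
bar plate xy 0.010848276916141134 0.014005415124255183 pred code px [[361.1073705  236.64821467]]
[0.47490151 0.23785059 0.21274392] [-0.55586298 -0.82267331 -0.59254838]
[0.47623571 0.2381816  0.214     ]
row 0.0000 0.0000 -0.0223 -0.0509 -0.9430 -0.5300
row 0.0000 0.0000 -0.0223 -0.1835 -1.8837 -0.5300
row 0.0000 0.0000 0.0000 0.1500 -0.5200 0.0000
```

Request:
send_rows:
  moves: "0 0 -0.0223 -0.0509 -0.943 -0.53 1;0 0 -0.0223 -0.0509 -0.943 -0.53 1;0 0 -0.0223 -0.0509 -0.943 -0.53 1;0 0 -0.0223 -0.0509 -0.943 -0.53 1;0 0 -0.0223 -0.0509 -0.943 -0.53 1"

```text
time: 11.9
eef_pos: [0.4594, 0.0486, 0.3193]
tcp_rot: [0.002, 1.0, 0.0, -0.001]
contact_force: [-0.1, 0.3, -1.4]
opening: 0.997
finger_force: 0.0
```

Request:
send_rows:
  moves: "0 0 0 0.0 -0.95 0 1;0 0 0 0.0 -0.95 0 1;0 0 0 0.0 -0.95 0 1;0 0 0 0.0 -0.95 0 1;0 0 0 0.0 -0.95 0 1"

```text
time: 12.52
eef_pos: [0.4593, -0.139, 0.3181]
tcp_rot: [0.0, 1.0, 0.001, -0.002]
contact_force: [-0.2, 0.6, 0.1]
opening: 1.002
finger_force: 0.0
```

Request:
send_rows:
  moves: "0 0 0 0.15 -0.52 0 1;0 0 0 0.15 -0.52 0 1;0 0 0 0.15 -0.52 0 1;0 0 0 0.15 -0.52 0 1"

```text
time: 13.02
eef_pos: [0.43, -0.2422, 0.3196]
tcp_rot: [-0.001, 1.0, 0.001, -0.0]
contact_force: [0.2, 0.1, -0.2]
opening: 1.004
finger_force: 0.0
```

```bash
python3 - <<'E'
from mv import *
from plant import ctrl
c=ctrl.read_camera("wrist");cv2.imwrite("pics/w7.png",c["image"][:,:,::-1]);pickle.dump(c,open("w7.pkl","wb"));print(ctrl.get_state()["eef_pos"])
# cmd after: (.46,.05)-> y -.95*.2 -> -.14 -> -.244
pickle.dump((np.array([.43,-.244,.32]),down(0)),open("cmd.pkl","wb"))
s=np.array([.454,-.2437,.03]);a=np.array([np.sin(.7),0,np.cos(.7)])
print(proj(c,[s+a*.15,s+a*.055,s]),cv2.minAreaRect(big(mask(c,"orange"))))
E
```

```text
[ 0.43008766 -0.24208057  0.31983124]
[[322.8263627  294.94303117]
 [322.84963514 212.32408209]
 [322.86068487 173.21119558]] ((327.57733154296875, 257.2010498046875), (76.73894500732422, 26.29103660583496), 87.39744567871094)
```

View pics/w7.png

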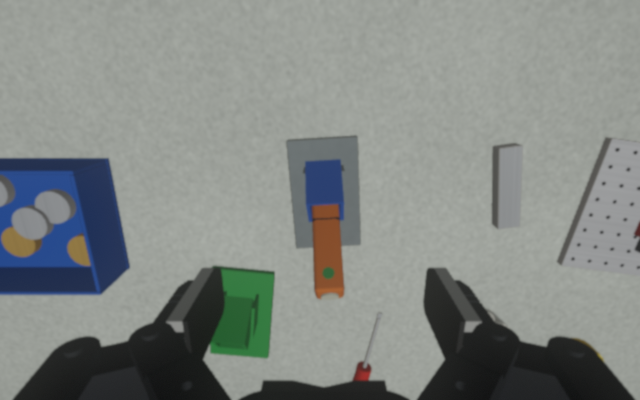

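The wrist view shows the microscope running from (326,206) at the socket to its top at (329,295). The base corners are at (287,140), (357,136), (360,243) and (295,247).

```bash
python3 - <<'E'
from mv import *
c=pickle.load(open("w7.pkl","rb"))
P=plane(c,[[287,140],[357,136],[360,243],[295,247]],.010)[:,:2]*1000;print(P.round(1),P.mean(0))
m=mask(c,"orange")
for v,z in((210,.09),(225,.10),(240,.11),(255,.12),(270,.133),(285,.145)):
    u=np.flatnonzero(m[v]); print(v,u[0],u[-1],plane(c,[[(u[0]+u[-1])/2,v]],z)[0])
t=pickle.load(open("top0.pkl","rb"));m=mask(t,"orange",(400,180,460,260))
for v,z in((200,.13),(212,.10),(222,.08)):
    u=np.flatnonzero(m[v]); print(v,u[0],u[-1],plane(t,[[(u[0]+u[-1])/2,v]],z)[0])
print(plane(c,[[325,160],[325.5,205]],.03))
E
```

```text
[[ 416.5 -288.4]
 [ 411.5 -201.4]
 [ 557.3 -192.7]
 [ 563.4 -282. ]] [ 487.20784058 -241.09345157]
210 313 337 [ 0.48007735 -0.24137571  0.09      ]
225 314 338 [ 0.49352192 -0.24033059  0.1       ]
240 314 339 [ 0.50647649 -0.23984514  0.11      ]
255 315 339 [ 0.51891889 -0.2393773   0.12      ]
270 315 340 [ 0.52911726 -0.23897458  0.133     ]
285 316 342 [ 0.53904821 -0.23759493  0.145     ]
200 424 437 [ 0.54588042 -0.23797254  0.13      ]
212 422 434 [ 0.51649303 -0.23859445  0.1       ]
222 421 432 [ 0.49043488 -0.23903081  0.08      ]
[[ 0.43757615 -0.241123    0.03      ]
 [ 0.49520839 -0.24034277  0.03      ]]
```

```bash
cat >> mv.py <<'E'
HY=.05;SEAT=np.array([.4522,-.2430,.030])
hx=np.array([np.cos(HY),np.sin(HY),0]);ax=np.sin(.7)*hx+np.array([0,0,np.cos(.7)])
def tilt(yaw,th): return R.from_rotvec(th*np.array([-np.sin(yaw),np.cos(yaw),0]))*down(yaw)
GR=tilt(HY,.35);gz=GR.apply([0,0,1]);GP=SEAT+.110*ax+.005*gz
E
python3 - <<'E'
from mv import *
print(GP);plan([(GP-.1*gz,GR)])
plan([(GP,None)],True)
plan([(GP+.1*ax,None)],False)
E
```

```text
[ 0.52126304 -0.23954397  0.10943578]
row 0.0014 0.0557 -0.0079 -0.6275 0.0308 0.5831
row 0.0000 0.0000 0.0000 -0.0000 0.0000 0.5000
row 0.0000 0.0000 0.0000 -0.1714 0.0000 -0.4697
```

Request:
send_rows:
  moves: "0.0014 0.0557 -0.0079 -0.6275 0.0308 0.35 1;0.0014 0.0557 -0.0079 -0.6275 0.0308 0.35 1;0.0014 0.0557 -0.0079 -0.6275 0.0308 0.5831 1;0.0014 0.0557 -0.0079 -0.6275 0.0308 0.5831 1;0.0014 0.0557 -0.0079 -0.6275 0.0308 0.5831 1"
  newtons: 60

```text
time: 13.7
eef_pos: [0.5554, -0.2372, 0.2058]
tcp_rot: [-0.025, 0.985, -0.005, -0.173]
contact_force: [0.1, 0.3, 0.8]
opening: 0.998
finger_force: 0.0
```

```bash
python3 - <<'E'
from mv import *
from plant import ctrl
c=ctrl.read_camera("wrist");cv2.imwrite("pics/w8.png",c["image"][:,:,::-1]);pickle.dump(c,open("w8.pkl","wb"));s=ctrl.get_state()
print(s["eef_pos"],s["qpos"],"cmd",GP-.1*gz)
print(proj(c,[SEAT+.15*ax,SEAT+.11*ax,SEAT+.06*ax]))
m=mask(c,"orange")
for v in range(200,400,20):
    u=np.flatnonzero(m[v])
    if len(u):print(v,u[0],u[-1])
E
```

```text
[ 0.55565578 -0.23787821  0.2073484 ] [-0.50142697  0.33263657  1.61592606 -0.18178983  1.49073822 -2.0805542 ] cmd [ 0.55550997 -0.23783019  0.20337305]
[[324.79803541 251.35048364]
 [324.69532139 208.22511477]
 [324.59926676 167.91312831]]
200 305 346
220 304 348
240 302 350
260 304 348
```

View pics/w8.png

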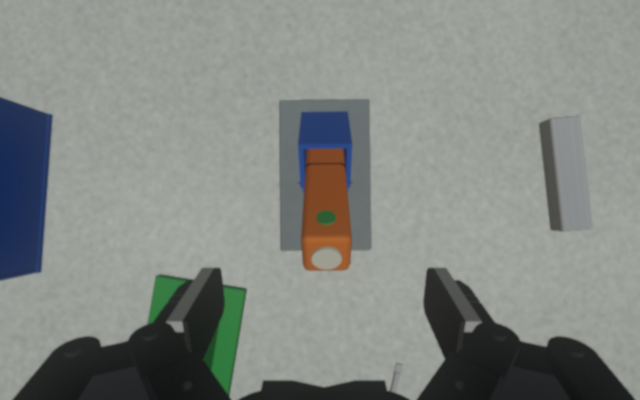

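The view shows the top face at (326,257), about 1 mm from my prediction sideways. The microscope is square in the open jaws, so I descend and grip.

Request:
send_rows:
  moves: "0 0 0 0 0 0.2 1;0 0 0 0 0 0.4 1;0 0 0 0 0 0.5 1;0 0 0 0 0 0.5 1;0 0 0 0 0 0.5 1;0 0 0 0 0 0.5 -1;0 0 0 0 0 0.5 -1;0 0 0 0 0 0.5 -1;0 0 0 0 0 0.5 -1;0 0 0 0 0 0.5 -1;0 0 0 0 0 0.5 -1"
  newtons: 60

```text
time: 15.12
eef_pos: [0.5211, -0.2396, 0.1101]
tcp_rot: [-0.025, 0.984, -0.004, -0.174]
contact_force: [1.3, 0.7, 3.0]
opening: 0.344
finger_force: 49.4
```

Gripped. I draw it out along its axis, to 110 mm.

Request:
send_rows:
  moves: "0 0 0 -0.02 0 -0.055 -1;0 0 0 -0.05 0 -0.14 -1;0 0 0 -0.09 0 -0.25 -1;0 0 0 -0.14 0 -0.38 -1;0 0 0 -0.19 0 -0.52 -1;0 0 0 -0.19 0 -0.52 -1;0 0 0 -0.19 0 -0.52 -1"
  newtons: 80

```text
time: 16.0
eef_pos: [0.5915, -0.2357, 0.1935]
tcp_rot: [-0.025, 0.984, -0.004, -0.175]
contact_force: [0.1, 0.8, -1.0]
opening: 0.344
finger_force: 66.2
```

```bash
python3 - <<'E'
from mv import *
p=GP+GR.apply([-.19*.2,0,-.52*.2]);pickle.dump((p,GR),open("cmd.pkl","wb"))
from plant import ctrl
s=ctrl.get_state();print(p,s["eef_pos"],s["qpos"])
yw=.4;FR=tilt(yw,-.35);z=FR.apply([0,0,1]);G=np.array(w(.015,.045,.092+.110))-.0+.005*z
print("final tcp",G)
mid=tilt(HY,-.35)
plan([([.50,-.21,.36],mid)],True)
plan([([.53,-.03,.36],tilt(.25,-.35))],True)
plan([([.53,.15,.33],FR)],True)
plan([(G+[0,0,.06],FR),(G,FR)],True)
E
```

```text
[ 0.59253139 -0.23597758  0.19410042] [ 0.59150012 -0.23570829  0.19353374] [-0.47431444  0.41770225  1.53171684 -0.17311817  1.5008601  -2.05638451]
final tcp [0.54211183 0.26513423 0.19730314]
row 0.0000 -0.1114 0.0000 0.7124 0.1528 -0.6230
row -0.0109 -0.0000 -0.0299 -0.1830 0.8914 0.0668
row -0.0082 0.0000 -0.0224 -0.1577 0.8720 0.2173
row 0.0000 0.0000 0.0000 -0.1383 0.5066 0.4374
row 0.0000 0.0000 0.0000 -0.0355 0.5066 0.7193
```

Request:
send_rows:
  moves: "0 0 0 0.12 0 -0.33 -1;0 0 0 0.17 0 -0.47 -1;0 -0.03 0 0.35 0.03 -0.55 -1;0 -0.06 0 0.5 0.08 -0.6 -1;0 -0.09 0 0.65 0.12 -0.62 -1;0 -0.1114 0 0.7124 0.1528 -0.623 -1;0 -0.1114 0 0.7124 0.1528 -0.623 -1;0 -0.1114 0 0.7124 0.1528 -0.623 -1"

```text
time: 17.0
eef_pos: [0.4993, -0.2102, 0.3593]
tcp_rot: [-0.024, 0.985, 0.005, 0.173]
contact_force: [-0.3, 0.6, -1.1]
opening: 0.337
finger_force: 66.5
```

Request:
send_rows:
  moves: "-0.003 0 -0.008 -0.05 0.2 0.02 -1;-0.006 0 -0.016 -0.1 0.45 0.035 -1;-0.0109 0 -0.0299 -0.183 0.7 0.0668 -1;-0.0109 0 -0.0299 -0.183 0.8914 0.0668 -1;-0.0109 0 -0.0299 -0.183 0.8914 0.0668 -1;-0.0109 0 -0.0299 -0.183 0.8914 0.0668 -1"

```text
time: 17.75
eef_pos: [0.5302, -0.0301, 0.3598]
tcp_rot: [-0.123, 0.977, 0.022, 0.172]
contact_force: [-0.5, 0.5, -1.7]
opening: 0.347
finger_force: 66.9
```

Request:
send_rows:
  moves: "-0.003 0 -0.008 -0.06 0.25 0.06 -1;-0.006 0 -0.016 -0.11 0.5 0.12 -1;-0.0082 0 -0.0224 -0.1577 0.75 0.2173 -1;-0.0082 0 -0.0224 -0.1577 0.872 0.2173 -1;-0.0082 0 -0.0224 -0.1577 0.872 0.2173 -1;-0.0082 0 -0.0224 -0.1577 0.872 0.2173 -1"

```text
time: 18.5
eef_pos: [0.5302, 0.1487, 0.3303]
tcp_rot: [-0.195, 0.965, 0.034, 0.171]
contact_force: [0.4, 0.1, -1.3]
opening: 0.34
finger_force: 67.2
```

Request:
send_rows:
  moves: "0 0 0 -0.07 0.25 0.2 -1;0 0 0 -0.1383 0.4 0.4 -1;0 0 0 -0.1383 0.5066 0.4374 -1;0 0 0 -0.1383 0.5066 0.4374 -1;0 0 0 -0.1383 0.5066 0.4374 -1;0 0 0 -0.1383 0.5066 0.4374 -1"

```text
time: 19.25
eef_pos: [0.5425, 0.2639, 0.2589]
tcp_rot: [-0.195, 0.965, 0.034, 0.172]
contact_force: [0.2, 0.3, -0.5]
opening: 0.341
finger_force: 67.2
```

```bash
python3 - <<'E'
from mv import *
from plant import ctrl
s=ctrl.get_state();print(s["eef_pos"],s["tcp_rot"],s["qpos"],s["finger_force"],"cmd",cmd()[0]+[0,0,.06],cmd()[1].as_quat())
ims=[]
for n in("top","scene","wrist"):
    c=ctrl.read_camera(n);pickle.dump(c,open(n+"9.pkl","wb"))
    cp=proj(c,[w(.015,.045,.032)])[0];print(n,"code",cp,"lens",proj(c,[w(.015,.045,.152)])[0],"top",proj(c,[w(.015,.045,.302)])[0])
    im=c["image"]
    if n!="wrist":
        x,y=int(cp[0]),int(cp[1]);x=min(max(x,65),575);im=cv2.resize(im[max(0,y-60):max(0,y-60)+100,x-65:x+65],(390,300),interpolation=cv2.INTER_CUBIC)
    else: im=cv2.resize(im,(390,300))
    ims.append(im)
ims.append(np.zeros_like(ims[0]))
cv2.imwrite("pics/f9.png",np.vstack([np.hstack(ims[:2]),np.hstack(ims[2:])])[:,:,::-1])
E
```

```text
[0.54253927 0.26387972 0.25888161] [-0.19465581  0.96512775  0.03440688  0.17162083] [ 0.26696697 -0.05241219  1.94933236  0.05719956  0.89631577 -1.72973324] 67.16046094894409 cmd [0.54211183 0.26513423 0.25730314] [-0.19563496  0.96509757  0.03458995  0.17063757]
top code [248.09477091 207.15974781] lens [239.14849571 202.77084056] top [224.3330643  195.49327008]
scene code [369.74737826 260.37499905] lens [374.87650164 227.92356554] top [382.69921685 177.73921432]
wrist code [326.33675926  85.19446664] lens [327.51087837 152.5228046 ] top [331.73278246 394.84068336]
```

View pics/f9.png

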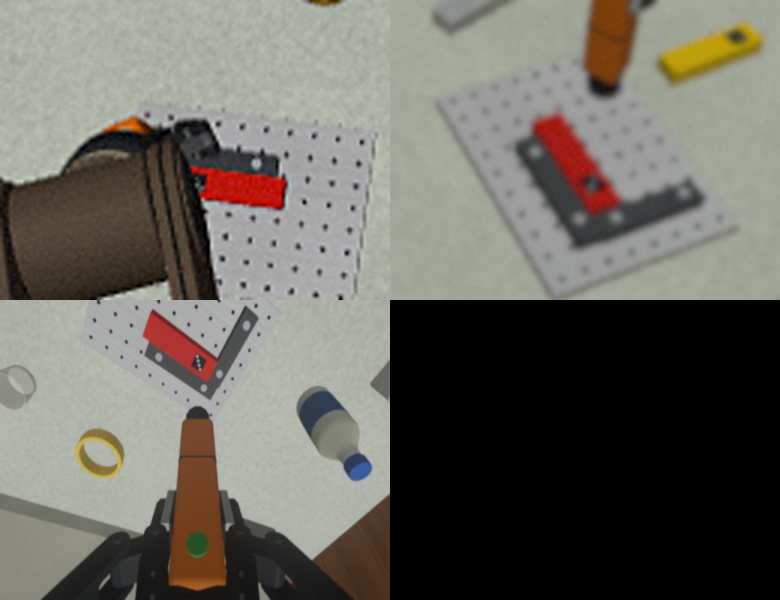

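The lens shows at wrist px (323,149) against a predicted (327,152), and at scene px (375,229) against (375,228). The code is where I expected it, at wrist px (325,83), and the bar sits in the corner. I descend 60 mm straight down.

Request:
send_rows:
  moves: "0 0 0 0.03 0 0.08 -1;0 0 0 0.06 0 0.165 -1;0 0 0 0.085 0 0.235 -1;0 0 0 0.1028 0 0.2819 -1;0 0 0 0.1028 0 0.2819 -1;0 0 0 0.1028 0 0.2819 -1;0 0 0 0.1028 0 0.2819 -1;0 0 0 0.1028 0 0.2819 -1"

```text
time: 20.4
eef_pos: [0.5419, 0.2652, 0.1983]
tcp_rot: [-0.196, 0.965, 0.035, 0.171]
contact_force: [0.1, 0.4, -1.5]
opening: 0.341
finger_force: 67.2
```

```bash
python3 - <<'E'
from mv import *
from plant import ctrl
s=ctrl.get_state();print(s["eef_pos"],np.abs(s["dq"]).max(),s["finger_force"],s["contact_force"])
rays=[];
for n in("scene","wrist"):
    c=ctrl.read_camera(n);cp=proj(c,[w(.015,.045,.032),w(.015,.045,.092)]);print(n,cp)
    m=mask(c,"orange");
    x,y=cp[1].astype(int)
    k=((c["image"].max(2)<50)).astype(np.uint8);q=np.zeros_like(k);q[max(0,y-25):y+25,x-20:x+20]=1
    print("dark nose blob",cv2.boundingRect(big(k*q)))
    k2=mask(c,"red");print("red",cv2.minAreaRect(big(k2)))
    v,u=np.nonzero(m);print("orange x,y range",u.min(),u.max(),v.min(),v.max())
    if n=="wrist":
        print(rect(plane(c,big(k2),.032)))
        im=cv2.resize(c["image"],(480,300))
    else: im0=cv2.resize(c["image"][190:310,310:438],(320,300),interpolation=cv2.INTER_CUBIC)
cv2.imwrite("pics/f10.png",np.hstack([im0,im])[:,:,::-1])
E
```

```text
[0.5419132  0.26518987 0.19831691] 0.0038588824997347034 67.16269969940186 [ 0.11583789  0.35265179 -1.49149875]
scene [[369.74737826 260.37499905]
 [372.20359639 244.87874382]]
dark nose blob (369, 245, 7, 4)
red ((388.8062438964844, 49.61029815673828), (14.591137886047363, 57.56451416015625), 40.36453628540039)
orange x,y range 368 387 196 245
wrist [[325.45296272 113.47056619]
 [325.87846193 152.91519191]]
dark nose blob (307, 142, 35, 15)
red ((287.5982360839844, 87.12654876708984), (150.07969665527344, 44.94953536987305), 30.379125595092773)
orange x,y range 277 370 159 387
((532.6759033203125, 234.04263305664062), (108.24174499511719, 33.60723876953125), 82.00287628173828)
```

View pics/f10.png

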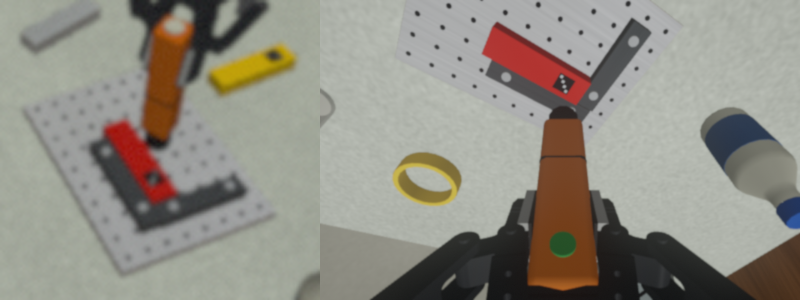

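The lens is at wrist px (324,149) and scene px (372,246), a few millimetres from where it should be. The bar is square and the arm is still, so I hand in.

```bash
python3 -c "
from plant import ctrl
print(ctrl.sign_off())"
```

```text
the job is handed in; nothing more can be done
None
```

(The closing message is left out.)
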